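Load the sample changer and index it to its next click

ROBOT

A 6-joint arm with a two-finger parallel gripper is mounted at the origin on a cart in front of the work surface, level with it; the furniture and walls round the work are solid. World frame = base frame: x ahead of the robot, y to its left, z up, the work surface at z = 0. Lengths are in m, angles in rad, forces in N, time in s.
With the tool pointing down it reaches from about 0.375 to 0.975 m from the base axis. Payload 3.8 kg.
Tool frame: the origin (TCP) lies on the centre line of the jaws, within the pads' length; the fingertips stand 17 mm ahead of it and the grasp point (between the pads) lies 2 mm behind it (bot.tip_extent is the distance from the TCP to the fingertips, in m); z points along the fingers, y is the line along which they close (so a half turn about z gives the same grasp; the last joint's range is limited). The gripper opens to 85 mm and grips with 20 to 120 N. Pads are 22 mm wide; open, the fingers measure 114 mm over their backs; the gripper's body (76 mm by 85 mm) begins 54 mm behind the grasp point. The pads swing forward as they close: fully open they stand 13 mm farther back than shut.
Start: joints at [-1.15, 0.264, 1.604, -0, 1.274, -0.037], TCP at [0.298, -0.605, 0.248] pointing down, gripper open.
Joint ranges: [-2.63, 2.63], [-0.94, 2.18], [0.31, 2.57], [-1.31, 4.45], [0, 2.66], [-2.55, 2.55]. Speed limits (rad/s): [2.57, 2.57, 3.14, 3.14, 3.14, 3.14].

INTERFACE

Orientations are given as a rotation vector (axis times angle).
In Python, from workcell import readout, read_camera, finish_job, bot gives the robot as it stands.
- The arm moves only by the tool jog_arm, never from a script. Its argument "deltas" is one flat list of numbers, 7 for each row, row after row: the shift along the tool's x, y, z in m, then the turn, a rotation vector about the tool's x, y, z in degrees, then the gripper command: -1 is shut, 1 is fully open, values between are in proportion. A call has 1 to 8 rows; each row is the pose to reach, as a shift and turn from the pose commanded when the call began, along the tool's axes at that moment; what a row does not reach only later rows make up. A row lasts 1/10 s, in which the tool goes at most 50 mm and 8.59 degrees, less where a joint would pass 70% of its speed; a pose out of reach is approached as far as the arm can. A call with a gripper value outside its range is refused whole. The fingers move at their own pace and stop on an object; "squeeze" is the grip in N (left out, the last holds). Time passes only in rows, so rows that repeat a pose let the fingers close. It gives the time, the measured TCP pose, the force, the opening and the grip force at its end, in the units of the state.
- readout.read_state(): the state, without advancing time (a new reading comes with each control period).
- read_camera(name): name is "side" or "top" or "wrist"; returns a dict with "color" (384x512x3 uint8, blue, green, red), "fx", "fy", "cx", "cy" (pixels), "origin" and "attitude" of the camera in the world. Camera axes: x right, y down, z forward; pixel columns grow to the right and rows downward; lengths in m; the calibration is good to about 2 mm. The wrist camera is an equidistant fisheye: a pixel r from the principal point sees the ray r / f radians off the axis. A picture is of the moment at which its call begins. There is no depth.
- finish_job(): hands the job in; it is judged then, once.
The state is a dict: "time": time; "q": joint angles; "joint_vel": joint speeds; "joint_torque": joint torques, N m; "tool_pos": TCP position; "tcp_rot": TCP orientation; "wrist_force": force on the tool from outside, world axes, zero at the start; "torque": the same for the moment, N m; "width": opening from 0.0 (shut) to 1.0 (fully open); "grip_force": force on a finger pad.
Only numpy, scipy, OpenCV 4.12 (cv2) and the standard library are available. Lean on these libraries where they do the work, as an engineer would, in place of code of your own. Each camera call takes 0.05 s, during which the arm holds its last target. There are 200 camera calls.

TASK

Stand the blue-capped vial upright in the empty blue cup of the sample changer, seated on the cup's floor. Then push the changer's plate round clockwise (seen from above) by one of its posts, gently, never harder than 20 N, until it clicks firmly home in its next detent position: no further than that, and not backwards. Let go of everything, and leave the red-capped and black-capped vials on the bench where they are.

Things in the scene. Friction and masses are not known exactly. Their poses are not given: they have to be found in the camera images.
- vial_blue: loose glass vial with a BLUE screw cap standing on the bench, body 24 mm across and 43 mm high, 51 mm high with its 20 mm wide cap; origin at the centre of its underside, z up through the cap. Its place is swapped at random with the two other vials.
- vial_red: loose vial of the same size with a RED cap on the bench, to be left alone; origin at the centre of its underside
- vial_black: loose vial of the same size with a BLACK cap on the bench, to be left alone; origin at the centre of its underside
- changer: sample changer fixed to the bench: grey drum 142 mm across under a turning aluminium plate (158 mm across, top 40 mm above the bench) with five cups, centres 56 mm from the axis, 72 degrees apart. Four grey cups hold fixed vials (tops 94 mm above the bench); the blue cup is empty. Five steel push posts stand on arms midway between the cups. Origin: on the turning axis at bench level; z up
- axis (a point): point on the turning axis at the height of the plate's upper face (40 mm above the bench). The plate stays wherever it is left, held by friction: 1 to 2 N at a post starts it, about 3 N keeps it turning at 0.3 rad/s
- cup_floor (a point): centre of the floor of the empty blue cup, 43 mm above the bench; the cup is 28 mm wide inside, 35 mm outside, its rim 14 mm above the floor, so hold the vial above that; it turns with the plate
- post (a point): middle of the front push post, 63 mm above the bench, 100 mm from the axis, 36 degrees counterclockwise (from above) of the blue cup, on the robot's side at the start; turns with the plate. Round steel post 11 mm across, free from 43 to 86 mm above the bench; at its foot a collar 18 mm across on an arm 18 mm wide
- plate (a joint): plate angle, rad, positive = clockwise from above, about 0 at the start, between detents. The next detent lies anywhere from 0.3 to 0.96: a hidden pawl sets it anew every time (the one before lies 1.26 back). There the sprung pawl drops into a ratchet notch and draws the plate on by itself for the last 4 degrees or so; then a hard wall stops it dead and pushing on builds up force fast
- click_pin (a joint): red tell-tale pin, 9 mm across, on the small black console (40 mm wide, 24 mm high, 137 mm from the axis) at the changer's side, linked to the pawl: 0 m = standing up (8.5 mm above the console) while between detents, 0.005 m = sunk by 5 mm, the pawl has dropped home in a notch

How it is judged:
By the outcome, as a careful person would: the job done as asked, in the order asked, and still so for the second after the job is handed in, with the robot touching nothing.
It also fails if it takes over 54 s, if anything falls off the work surface, if the arm or the gripper's body presses on something with over 40 N, if the wrist force passes 120 N, or if a joint passes its speed limit or range.

## Working session

There is one attempt and no reset: what is moved stays moved. The work goes in short steps, Python scripts to look and compute and a tool call to move; the robot and the scene stay as the last step left them, time stands still between calls to the robot, and variables do not carry over. Pictures are saved under pics/ and viewed, at most 10 in all, crops included, and the job is handed in when it is done.

Besides the shell and the picture viewer there is one more tool, called after ">>>" in YAML: its name, and indented under it one key for each argument. jog_arm: Moves the arm, as the interface text tells. Its arguments: {"type":"object","properties":{"deltas":{"type":"array"},"squeeze":{"type":"number"}},"required":["deltas"]}

```bash
ls; mkdir -p pics; cat > h.py <<'E'
import numpy as np, cv2
from scipy.spatial.transform import Rotation as R
from workcell import readout, read_camera, finish_job, bot
np.set_printoptions(precision=4,suppress=True)
def att(c):
    a=np.array(c["attitude"],float)
    return a if a.shape==(3,3) else (R.from_rotvec(a).as_matrix() if a.size==3 else None)
def ray(c,u,v,fish=False):
    x=(u-c["cx"])/c["fx"]; y=(v-c["cy"])/c["fy"]
    if fish:
        r=np.hypot(x,y); s=np.sin(r)/r if r>1e-9 else 1; d=np.array([x*s,y*s,np.cos(r)])
    else: d=np.array([x,y,1.])
    return att(c)@d
def at_z(c,u,v,z,fish=False):
    d=ray(c,u,v,fish); o=np.array(c["origin"]); return o+d*(z-o[2])/d[2]
def proj(c,p):
    q=att(c).T@(np.array(p)-np.array(c["origin"])); return c["fx"]*q[0]/q[2]+c["cx"], c["fy"]*q[1]/q[2]+c["cy"]
def totool(p,rot=None):
    s=readout.read_state(); M=R.from_rotvec(s["tcp_rot"]).as_matrix(); return M.T@(np.array(p)-s["tool_pos"])
E
python3 - <<'E'
from h import *
for n in ("top","side"):
    c=read_camera(n); cv2.imwrite(f"pics/{n}0.png",cv2.resize(c["color"],(800,600),interpolation=cv2.INTER_CUBIC))
    print(n,c["fx"],c["fy"],c["cx"],c["cy"],c["origin"],c["attitude"])
print(readout.read_state())
E
```

```text
pics
top 369.42692278208375 369.42692278208375 255.19792271460577 196.05463001508275 [ 0.4116 -0.0762  1.1576] [-2.1724  2.1983 -0.0622]
side 374.4328098946382 374.4328098946382 252.78539547970098 192.1665735015064 [ 1.1168 -0.1567  0.9582] [-1.9691 -1.7254  0.554 ]
{'time': 0.1, 'q': array([-1.1499,  0.2647,  1.6053,  0.    ,  1.2737, -0.0369]), 'joint_vel': array([ 0.0004, -0.0019, -0.0027,  0.0008,  0.0005,  0.0014]), 'joint_torque': array([  0.0003, -51.6706, -36.8591,  -0.0001,   0.0062,   0.    ]), 'tool_pos': array([ 0.2981, -0.6049,  0.247 ]), 'tcp_rot': array([-3.0576, -0.7123,  0.0006]), 'wrist_force': array([-0.083 , -0.3006,  0.6305]), 'torque': array([-0.0141, -0.0482,  0.0074]), 'grip_force': 0.0, 'width': 0.9986541658521085}
```

View pics/top0.png

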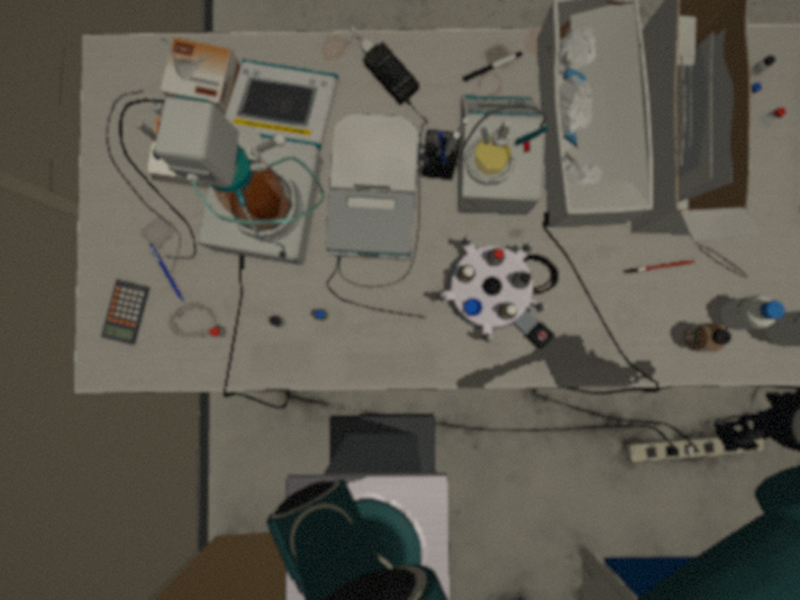

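View pics/side0.png

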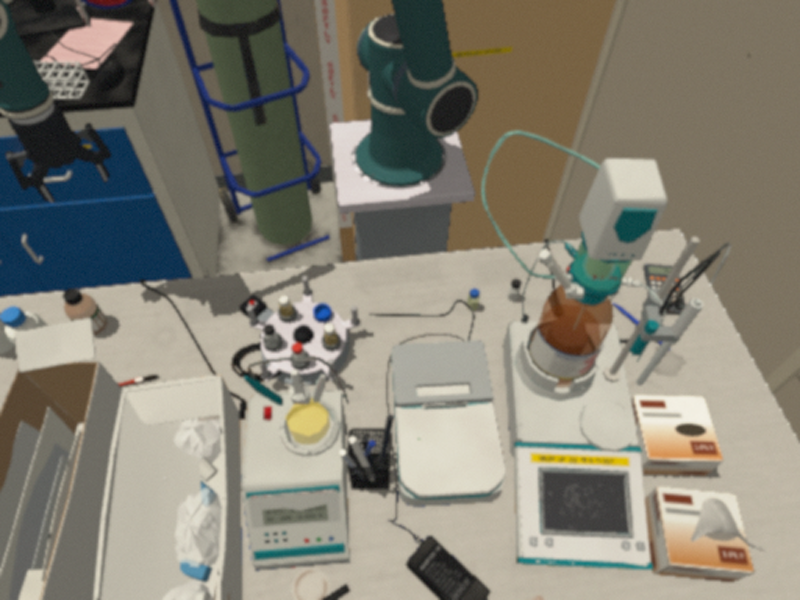

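The top picture (800 px scale) shows the blue vial cap at (319,313), black (276,320) and red (215,331). The plate axis is near (492,286), the blue cup at (472,307), the front post at (487,330) and the console at (540,335). I'll enlarge a few areas for exact pixels.

```bash
python3 - <<'E'
from h import *
t=read_camera("top"); s=read_camera("side")
# crops (orig px): x0,y0,w,h
def crop(c,x0,y0,w,h,k): return cv2.resize(c["color"][y0:y0+h,x0:x0+w],(w*k,h*k),interpolation=cv2.INTER_CUBIC)
a=crop(t,274,146,80,80,5); b=crop(s,150,170,80,80,5)
c_=crop(t,164,180,80,40,5); d=crop(s,270,170,80,40,5)
im=np.vstack([np.hstack([a,b]),np.hstack([c_,d])])
cv2.imwrite("pics/m1.png",im)
E
```

```text
(no output)
```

View pics/m1.png

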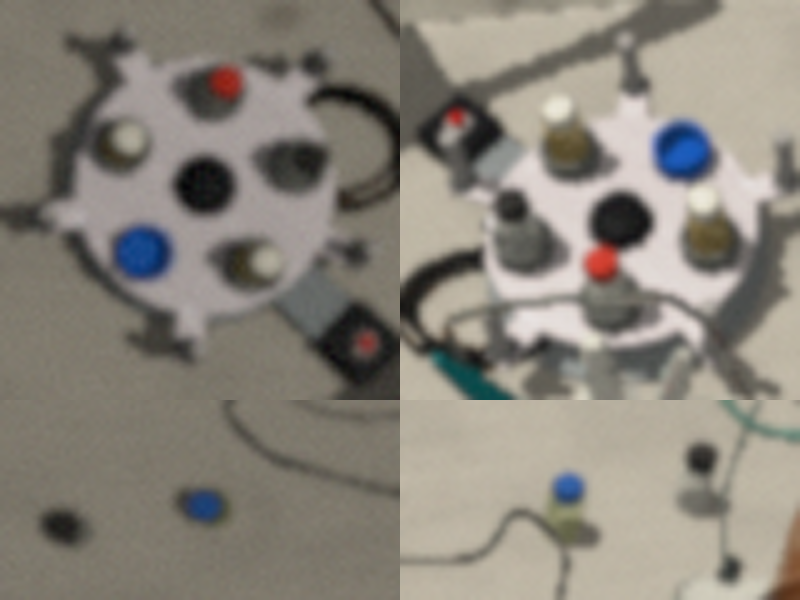

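The crops show these pixel positions. Top view: hub (205,184), cup rim (143,252), blue cap (205,506), pin (366,343). Side view: hub (621,219), cup (683,150), cap (568,488), front post tip (626,42), pin (457,118). The vial stands clear of its neighbours.

```bash
python3 - <<'E'
from h import *
t=read_camera("top"); s=read_camera("side")
f=lambda u,v,x0,y0:(x0+(u+.5)/5-.5, y0+(v+.5)/5-.5)
def tri(pt,ps):
    A=[];b=[]
    for c,p in((t,pt),(s,ps)):
        d=ray(c,*p);d/=np.linalg.norm(d);P=np.eye(3)-np.outer(d,d);A.append(P);b.append(P@np.array(c["origin"]))
    return np.linalg.lstsq(np.vstack(A),np.hstack(b),rcond=None)[0]
T=dict(hub=(205,184),cup=(143,252),pin=(366,343)); S=dict(hub=(221,219),cup=(283,150),pin=(57,118))
Z=dict(hub=.042,cup=.055,pin=.030,cap=.051)
for k in T:
    a=f(*T[k],274,146);b=f(*S[k],150,170)
    print(k,tri(a,b),at_z(t,*a,Z[k]),at_z(s,*b,Z[k]))
a=f(205,106,164,180);b=f(168,88,270,170);print("cap",tri(a,b),at_z(t,*a,.049),at_z(s,*b,.049))
print("posttop",at_z(s,*f(226,42,150,170),.084), at_z(t,*f(190,348,274,146),.086))
s_=readout.read_state();print(R.from_rotvec(s_["tcp_rot"]).as_matrix())
E
```

```text
hub [ 0.5219 -0.2479  0.0484] [ 0.5225 -0.249   0.042 ] [ 0.5177 -0.2484  0.042 ]
cup [ 0.481  -0.2094  0.0521] [ 0.4808 -0.2091  0.055 ] [ 0.483  -0.2092  0.055 ]
pin [ 0.4253 -0.3456  0.0321] [ 0.4253 -0.3466  0.03  ] [ 0.4238 -0.3456  0.03  ]
cap [0.4704 0.0839 0.0471] [0.4703 0.0837 0.049 ] [0.4717 0.0834 0.049 ]
posttop [ 0.4215 -0.2362  0.084 ] [ 0.4229 -0.2314  0.086 ]
[[ 0.897   0.442  -0.0004]
 [ 0.442  -0.897   0.0008]
 [ 0.     -0.0009 -1.    ]]
```

```bash
python3 - <<'E'
from h import *
print(bot.tip_extent, [a for a in dir(bot) if a[0]!='_'])
print(totool([.471,.0835,.17]))
E
```

```text
0.017 ['MotionError', 'tip_extent']
[ 0.4594 -0.5414  0.0783]
```

>>> jog_arm:
  deltas: [0.459,-0.541,0.03,0,0,-19,0.3,0.459,-0.541,0.03,0,0,-19,0.3,0.459,-0.541,0.03,0,0,-19,0.3,0.459,-0.541,0.03,0,0,-19,0.3,0.459,-0.541,0.03,0,0,-19,0.3,0.459,-0.541,0.03,0,0,-19,0.3,0.459,-0.541,0.03,0,0,-19,0.3,0.459,-0.541,0.03,0,0,-19,0.3]

```text
time: 1.1
tool_pos: [0.3957, -0.216, 0.2316]
tcp_rot: [2.9, 1.207, 0.001]
wrist_force: [1.4, -1.0, -0.8]
width: 0.652
grip_force: 0.0
```

```bash
python3 - <<'E'
from h import *
print(totool([.471,.0835,.15]),readout.read_state()["width"])
E
```

```text
[ 0.2656 -0.1577  0.0815] 0.651686683908902
```

>>> jog_arm:
  deltas: [0.266,-0.158,0.08,0,0,0,0.3,0.266,-0.158,0.08,0,0,0,0.3,0.266,-0.158,0.08,0,0,0,0.3,0.266,-0.158,0.08,0,0,0,0.3,0.266,-0.158,0.08,0,0,0,0.3,0.266,-0.158,0.08,0,0,0,0.3,0.266,-0.158,0.08,0,0,0,0.3,0.266,-0.158,0.08,0,0,0,0.3]

```text
time: 1.9
tool_pos: [0.4705, 0.0847, 0.1506]
tcp_rot: [-2.897, -1.214, 0.002]
wrist_force: [0.5, -0.6, -0.5]
width: 0.65
grip_force: 0.0
```

```bash
python3 - <<'E'
from h import *
c=read_camera("wrist"); print({k:c[k] for k in c if k!="color"}); s=readout.read_state()
print(s["tool_pos"],s["tcp_rot"],s["width"]); cv2.imwrite("pics/w1.png",cv2.resize(c["color"],(800,600),interpolation=cv2.INTER_CUBIC))
M=att(c);o=np.array(c["origin"])
def pf(p):
    q=M.T@(np.array(p)-o); th=np.arctan2(np.hypot(q[0],q[1]),q[2]); a=np.arctan2(q[1],q[0]); return (c["cx"]+c["fx"]*th*np.cos(a))*1.5625,(c["cy"]+c["fy"]*th*np.sin(a))*1.5625
print(pf([.471,.0835,.051]),pf([.471,.0835,0]))
E
```

```text
{'fx': 297.3186396354542, 'fy': 297.3186396354542, 'cx': 259.3169772832603, 'cy': 194.6470098083857, 'origin': array([0.5177, 0.1325, 0.2753]), 'attitude': array([ 2.6759, -1.094 , -0.1504])}
[0.4704 0.0832 0.151 ] [-2.8981 -1.2126  0.0019] 0.6496675463954649
(np.float64(408.25905769367796), np.float64(315.8864657772872)) (np.float64(407.91693590898836), np.float64(291.7340860149389))
```

View pics/w1.png

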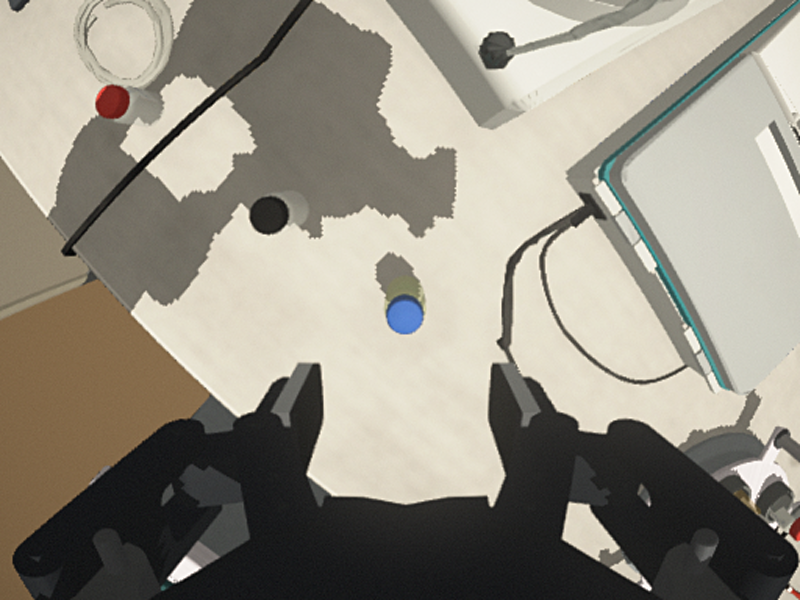

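The cap centre is at about (405,314), against a predicted (408,316), so the estimate is within about 1.5 mm. The fingers straddle the vial and nothing is in the way.

```bash
python3 - <<'E'
from h import *
c=read_camera("wrist"); p=at_z(c,405/1.5625,314/1.5625,.051,True); print(p, at_z(c,404.5/1.5625,289/1.5625,.0,True))
p[2]=.034; print(totool(p))
E
```

```text
[0.4704 0.0838 0.051 ] [0.4707 0.0846 0.    ]
[ 0.0011 -0.0011  0.1173]
```

>>> jog_arm:
  deltas: [0.001,-0.001,0.04,0,0,0,0.3,0.001,-0.001,0.08,0,0,0,0.3,0.001,-0.001,0.105,0,0,0,0.3,0.001,-0.001,0.117,0,0,0,0.3,0.001,-0.001,0.117,0,0,0,0.3,0.001,-0.001,0.117,0,0,0,0.3]
  squeeze: 30

```text
time: 2.6
tool_pos: [0.4718, 0.0831, 0.0356]
tcp_rot: [2.9, 1.206, 0.003]
wrist_force: [0.1, -0.6, -0.2]
width: 0.652
grip_force: 0.0
```

>>> jog_arm:
  deltas: [0,0,0,0,0,0,-1,0,0,0,0,0,0,-1,0,0,0,0,0,0,-1,0,0,0,0,0,0,-1,0,0,0,0,0,0,-1,0,0,0,0,0,0,-1,0,0,0,0,0,0,-1,0,0,0,0,0,0,-1]

```text
time: 3.4
tool_pos: [0.4722, 0.0838, 0.036]
tcp_rot: [2.899, 1.208, 0.004]
wrist_force: [-1.3, -1.5, 6.7]
width: 0.252
grip_force: 29.5
```

>>> jog_arm:
  deltas: [0,0,-0.02,0,0,0,-1,0,0,-0.06,0,0,0,-1,0,0,-0.1,0,0,0,-1,0,0,-0.13,0,0,0,-1,0,0,-0.13,0,0,0,-1]

```text
time: 3.9
tool_pos: [0.4746, 0.0843, 0.1701]
tcp_rot: [2.897, 1.207, 0.016]
wrist_force: [1.8, -0.5, 0.7]
width: 0.25
grip_force: 29.7
```

```bash
python3 - <<'E'
from h import *
print(totool([.4815,-.2092,.165]),readout.read_state())
E
```

```text
[-0.2036  0.2115  0.0048] {'time': 3.9, 'q': array([ 0.1241, -0.0467,  2.097 ,  0.    ,  1.0806,  0.9052]), 'joint_vel': array([ 0.0002,  0.0435,  0.0653, -0.0023, -0.0447,  0.0004]), 'joint_torque': array([  0.0562, -31.5284, -32.8164,  -0.0005,   0.6026,   0.0003]), 'tool_pos': array([0.4746, 0.0843, 0.1701]), 'tcp_rot': array([2.8972, 1.2074, 0.0163]), 'wrist_force': array([ 1.8154, -0.5011,  0.7141]), 'torque': array([-0.0147, -0.016 ,  0.0114]), 'grip_force': 29.67700966866687, 'width': 0.2501520071485576}
```

>>> jog_arm:
  deltas: [-0.203,0.211,0.0,0,0,0,-1,-0.203,0.211,0.0,0,0,0,-1,-0.203,0.211,0.0,0,0,0,-1,-0.203,0.211,0.0,0,0,0,-1,-0.203,0.211,0.0,0,0,0,-1,-0.203,0.211,0.0,0,0,0,-1,-0.203,0.211,0.0,0,0,0,-1,-0.203,0.211,0.0,0,0,0,-1]

```text
time: 4.7
tool_pos: [0.4768, -0.2095, 0.1634]
tcp_rot: [-2.9, -1.204, 0.002]
wrist_force: [0.2, 0.3, -0.6]
width: 0.246
grip_force: 29.7
```

>>> jog_arm:
  deltas: [0,0,0,0,0,0,-1,0,0,0,0,0,0,-1,0,0,0,0,0,0,-1]

```text
time: 5.0
tool_pos: [0.4776, -0.2077, 0.1642]
tcp_rot: [-2.899, -1.211, 0.0]
wrist_force: [0.5, 0.4, -0.8]
width: 0.246
grip_force: 29.7
```

```bash
python3 - <<'E'
from h import *
c=read_camera("wrist"); s=readout.read_state()
print(s["tool_pos"],s["tcp_rot"]); cv2.imwrite("pics/w2.png",cv2.resize(c["color"],(800,600),interpolation=cv2.INTER_CUBIC))
M=att(c);o=np.array(c["origin"])
def pf(p):
    q=M.T@(np.array(p)-o); th=np.arctan2(np.hypot(q[0],q[1]),q[2]); a=np.arctan2(q[1],q[0]); return np.array((c["cx"]+c["fx"]*th*np.cos(a),c["cy"]+c["fy"]*th*np.sin(a)))*1.5625
print(pf([.4815,-.2092,.057]),pf([.521,-.2485,.042]))
E
```

```text
[ 0.4777 -0.2079  0.1644] [-2.8988 -1.2107 -0.0001]
[413.1034 307.8047] [512.0846 300.9049]
```

View pics/w2.png

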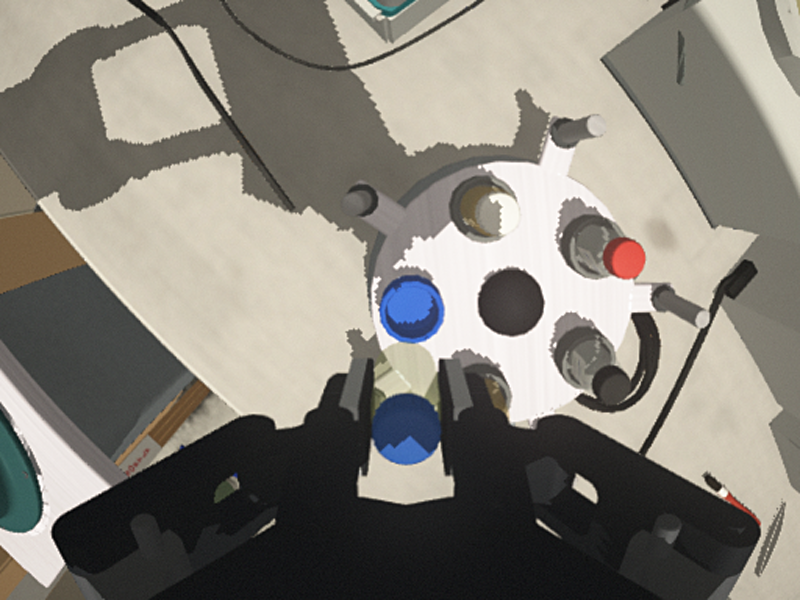

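The held cap is at (406,429), the cup rim's ellipse is centred at (412,308) and the hub at (510,301). The rim and hub match the predictions, and the vial hangs straight.

```bash
python3 - <<'E'
from h import *
c=read_camera("wrist"); s=readout.read_state(); k=1.5625
cup=at_z(c,412/k,308/k,.057,True)
cap=at_z(c,406/k,429/k,s["tool_pos"][2]+.015,True)
print(cup,cap,totool(cap),s["tool_pos"]); M=R.from_rotvec(s["tcp_rot"]).as_matrix()
print(M, M.T@(np.array([*cup[:2],.085])-[*cap[:2],s["tool_pos"][2]]))
print(M.T@(np.array([.4812,-.2092,.085])-s["tool_pos"]))
E
```

```text
[ 0.4811 -0.2091  0.057 ] [ 0.4791 -0.2066  0.1794] [ 0.0021 -0.     -0.015 ] [ 0.4777 -0.208   0.1644]
[[ 0.7031  0.7111 -0.    ]
 [ 0.7111 -0.7031  0.0001]
 [ 0.     -0.     -1.    ]] [-0.0004  0.0032  0.0794]
[0.0017 0.0033 0.0794]
```

>>> jog_arm:
  deltas: [0.001,0.003,0.02,0,0,0,-1,0.001,0.003,0.04,0,0,0,-1,0.001,0.003,0.047,0,0,0,-1,0.001,0.003,0.047,0,0,0,-1,0.001,0.003,0.047,0,0,0,-1]

```text
time: 5.6
tool_pos: [0.4808, -0.2104, 0.1179]
tcp_rot: [2.899, 1.208, 0.001]
wrist_force: [0.1, -0.6, -0.5]
width: 0.252
grip_force: 29.7
```

```bash
cat >> h.py <<'E'
def pf(c,p):
    q=att(c).T@(np.array(p)-np.array(c["origin"])); th=np.arctan2(np.hypot(q[0],q[1]),q[2]); a=np.arctan2(q[1],q[0]); return np.array((c["cx"]+c["fx"]*th*np.cos(a),c["cy"]+c["fy"]*th*np.sin(a)))
def circ(im,c,p,r,k,x0,y0,col,fish=True):
    a=np.linspace(0,2*np.pi,90); P=[((pf if fish else proj)(c,[p[0]+r*np.cos(t),p[1]+r*np.sin(t),p[2]])-np.array([x0,y0])+.5)*k-.5 for t in a]
    cv2.polylines(im,[np.round(np.array(P)).astype(int)],True,col,1)
E
python3 - <<'E'
from h import *
c=read_camera("wrist"); s=readout.read_state(); t=s["tool_pos"]; print(t)
x0,y0,w,h,k=200,150,130,150,4
im=cv2.resize(c["color"][y0:y0+h,x0:x0+w],None,fx=k,fy=k,interpolation=cv2.INTER_CUBIC)
circ(im,c,[.4812,-.2092,.057],.0175,k,x0,y0,(0,255,255)); circ(im,c,[.4812,-.2092,.057],.014,k,x0,y0,(0,0,255))
circ(im,c,[t[0],t[1],t[2]+.0155],.010,k,x0,y0,(0,255,0)); circ(im,c,[t[0],t[1],t[2]-.0355],.012,k,x0,y0,(0,255,0))
cv2.imwrite("pics/w3.png",im)
E
```

```text
[ 0.4811 -0.2107  0.1184]
```

View pics/w3.png

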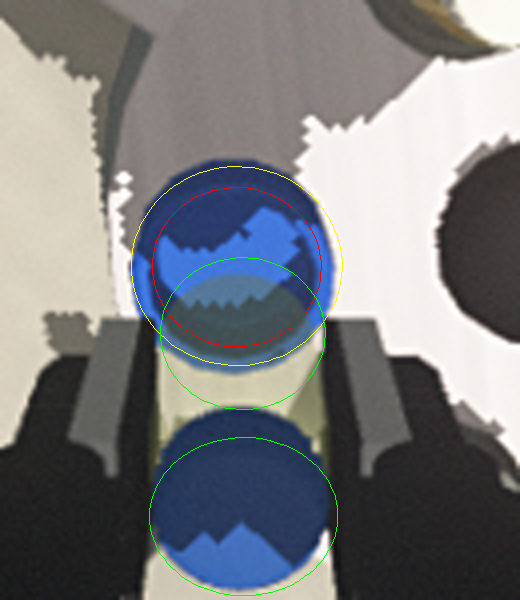

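The overlay shows the cup rim about 0.6 mm left and 0.8 mm below the assumed circle. The cap sits within 0.5 mm of the tool axis, so I'll shift tool y by -1.3 mm and descend.

>>> jog_arm:
  deltas: [0,-0.0013,0.005,0,0,0,-1,0,-0.0013,0.012,0,0,0,-1,0,-0.0013,0.019,0,0,0,-1,0,-0.0013,0.025,0,0,0,-1,0,-0.0013,0.03,0,0,0,-1,0,-0.0013,0.034,0,0,0,-1,0,-0.0013,0.034,0,0,0,-1]

```text
time: 6.35
tool_pos: [0.4789, -0.2093, 0.0825]
tcp_rot: [-2.899, -1.208, 0.002]
wrist_force: [-0.4, 0.6, -0.0]
width: 0.248
grip_force: 29.7
```

>>> jog_arm:
  deltas: [0,0,0.001,0,0,0,-1,0,0,0.002,0,0,0,-1,0,0,0.003,0,0,0,-1,0,0,0.003,0,0,0,-1]

```text
time: 6.75
tool_pos: [0.4795, -0.2095, 0.0804]
tcp_rot: [2.9, 1.208, 0.0]
wrist_force: [-0.2, -0.1, -0.8]
width: 0.246
grip_force: 29.7
```

>>> jog_arm:
  deltas: [0,0,0.0005,0,0,0,-1,0,0,0.001,0,0,0,-1,0,0,0.001,0,0,0,-1]

```text
time: 7.05
tool_pos: [0.4794, -0.2095, 0.0794]
tcp_rot: [-2.9, -1.208, 0.0]
wrist_force: [-0.3, -0.6, -0.9]
width: 0.253
grip_force: 29.7
```

>>> jog_arm:
  deltas: [0,0,0.0005,0,0,0,-1,0,0,0.001,0,0,0,-1,0,0,0.001,0,0,0,-1]

```text
time: 7.35
tool_pos: [0.4796, -0.2096, 0.079]
tcp_rot: [2.9, 1.208, 0.0]
wrist_force: [-1.7, 1.7, 4.5]
width: 0.25
grip_force: 30.1
```

Contact at 4.5 N at the expected height, so the vial is on the cup floor. I'll release it.

>>> jog_arm:
  deltas: [0,0,0,0,0,0,-0.3,0,0,0,0,0,0,0.0,0,0,0,0,0,0,0.2,0,0,0,0,0,0,0.2,0,0,0,0,0,0,0.2]

```text
time: 7.85
tool_pos: [0.4794, -0.2095, 0.0782]
tcp_rot: [-2.9, -1.208, 0.0]
wrist_force: [-0.4, 0.6, 0.5]
width: 0.598
grip_force: 0.0
```

>>> jog_arm:
  deltas: [0,0,-0.01,0,0,0,0.2,0,0,-0.04,0,0,0,0.2,0,0,-0.08,0,0,0,0.2,0,0,-0.1,0,0,0,0.2,0,0,-0.1,0,0,0,0.2,0,0,-0.1,0,0,0,0.2]

```text
time: 8.45
tool_pos: [0.4797, -0.2096, 0.1791]
tcp_rot: [2.899, 1.208, 0.002]
wrist_force: [-0.7, -0.9, -0.7]
width: 0.607
grip_force: 0.0
```

```bash
python3 - <<'E'
from h import *
c=read_camera("wrist"); s=readout.read_state(); print(s["tool_pos"],s["tcp_rot"])
ax=np.array([.5205,-.2487])
x0,y0,w,h,k=150,60,270,215,2.9
im=cv2.resize(c["color"][y0:y0+h,x0:x0+w],None,fx=k,fy=k,interpolation=cv2.INTER_CUBIC)
circ(im,c,[.4802,-.2094,.094],.010,k,x0,y0,(0,255,0)); circ(im,c,[.4802,-.2094,.057],.0175,k,x0,y0,(0,255,255))
a=np.radians(171); circ(im,c,[*(ax+.1*np.array([np.cos(a),np.sin(a)])),.086],.0055,k,x0,y0,(0,0,255))
circ(im,c,[*ax,.040],.1-.0055,k,x0,y0,(255,0,255))
cv2.imwrite("pics/w4.png",im); print(im.shape)
E
```

```text
[ 0.4789 -0.2092  0.1777] [-2.8993 -1.2077  0.0011]
(624, 783, 3)
```

View pics/w4.png

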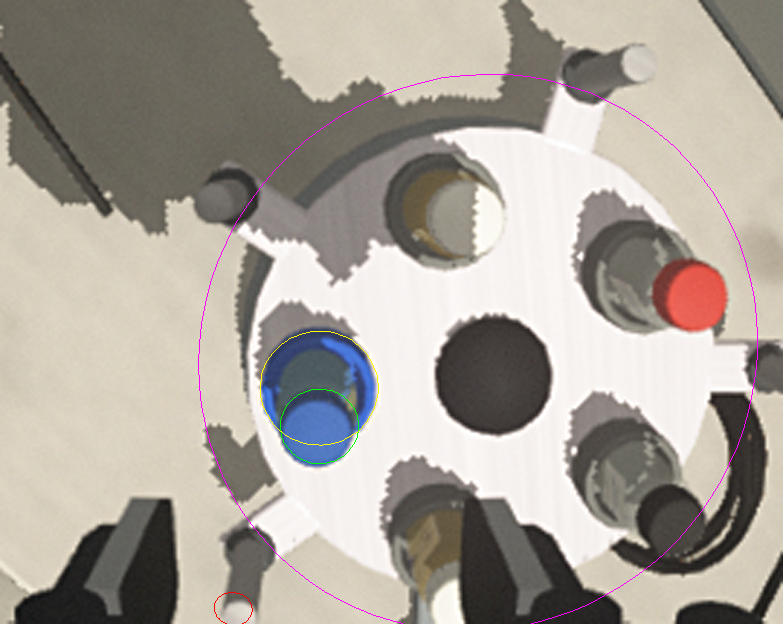

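The vial is seated: its cap at (317,430) matches the circle expected for a 94 mm top. The front post's foot is at (248,548) and its top at (237,605), close to the 171° prediction, so the plate hasn't moved. Next I'll work out the approach behind the post.

```bash
cat >> h.py <<'E'
AX=np.array([.5205,-.2487]); PHI0=np.radians(171); D=.0165
def finger(th,gap=0.,z=.068):
    f=PHI0-th; r=np.array([np.cos(f),np.sin(f)]); t=np.array([np.sin(f),-np.cos(f)])
    return np.array([*(AX+.1*r-(D+gap)*t),z]), t
E
python3 - <<'E'
from h import *
s=readout.read_state(); M=R.from_rotvec(s["tcp_rot"]).as_matrix()
p,t=finger(0,.008); print(p, totool(p), np.degrees(np.arctan2(t[1],t[0])-np.arctan2(M[1,0],M[0,0])))
E
```

```text
[ 0.4179 -0.2573  0.068 ] [-0.077  -0.0093  0.1098] 35.76960204640476
```

>>> jog_arm:
  deltas: [-0.077,-0.009,0.0,0,0,-36,-0.3,-0.077,-0.009,0.0,0,0,-36,-1,-0.077,-0.009,0.0,0,0,-36,-1,-0.077,-0.009,0.0,0,0,-36,-1,-0.077,-0.009,0.0,0,0,-36,-1,-0.077,-0.009,0.0,0,0,-36,-1,-0.077,-0.009,0.0,0,0,-36,-1,-0.077,-0.009,0.0,0,0,-36,-1]

```text
time: 9.3
tool_pos: [0.4185, -0.2575, 0.1775]
tcp_rot: [-2.384, -2.043, 0.001]
wrist_force: [-0.1, 0.6, -0.2]
width: -0.003
grip_force: 0.0
```

```bash
python3 - <<'E'
from h import *
s=readout.read_state(); M=R.from_rotvec(s["tcp_rot"]).as_matrix()
p,t=finger(0,.008); print(p, totool(p), s["width"],np.degrees(np.arctan2(t[1],t[0])-np.arctan2(M[1,0],M[0,0])),s["wrist_force"])
E
```

```text
[ 0.4179 -0.2573  0.068 ] [ 0.0001 -0.0004  0.1095] -0.00285717502216163 -0.19323692652781432 [-0.0574  0.5539 -0.238 ]
```

Descend beside the post, then check clearance visually.

>>> jog_arm:
  deltas: [0,0,0.03,0,0,0,-1,0,0,0.06,0,0,0,-1,0,0,0.09,0,0,0,-1,0,0,0.105,0,0,0,-1,0,0,0.1095,0,0,0,-1,0,0,0.1095,0,0,0,-1,0,0,0.1095,0,0,0,-1]

```text
time: 10.0
tool_pos: [0.4197, -0.2584, 0.0698]
tcp_rot: [2.384, 2.044, 0.001]
wrist_force: [-0.7, -0.2, 0.3]
width: -0.001
grip_force: 0.0
```

```bash
python3 - <<'E'
from h import *
s=readout.read_state(); M=R.from_rotvec(s["tcp_rot"]).as_matrix(); p0=s["tool_pos"]; print(p0,s["wrist_force"])
c=read_camera("wrist")
cv2.imwrite("pics/w5.png",cv2.resize(c["color"],(800,600),interpolation=cv2.INTER_CUBIC))
base,_=finger(0,.008)
for th in (0,.05,.1,.15,.2,.25,.28):
    p,t=finger(th); print(th, M.T@(p-base), np.degrees(th))
E
```

```text
[ 0.4197 -0.2584  0.0698] [-0.7296 -0.192   0.3273]
0 [ 0.008  0.    -0.   ] 0.0
0.05 [ 0.013  -0.0006 -0.    ] 2.8647889756541165
0.1 [ 0.0181 -0.0011 -0.    ] 5.729577951308233
0.15 [ 0.0231 -0.0013 -0.    ] 8.594366926962348
0.2 [ 0.0282 -0.0012 -0.    ] 11.459155902616466
0.25 [ 0.0333 -0.0008 -0.    ] 14.32394487827058
0.28 [ 0.0363 -0.0005 -0.    ] 16.04281826366305
```

View pics/w5.png

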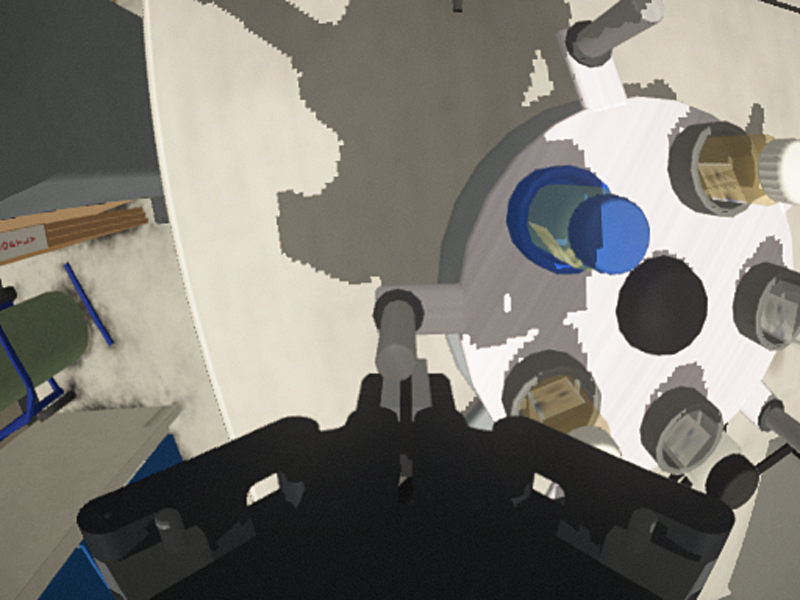

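The closed fingers stand just behind the post, whose foot is at (398,310) and top at (398,360). They are clear of the cups, and the vial sits upright in the blue cup. I'll start pushing at about 0.25 rad/s.

>>> jog_arm:
  deltas: [0.004,0,0,0,0,0,-1,0.0075,0,0,0,0,0,-1,0.01,-0.0003,0,0,0,1.2,-1,0.0125,-0.0006,0,0,0,2.6,-1,0.015,-0.0009,0,0,0,4,-1,0.0175,-0.0011,0,0,0,5.4,-1,0.02,-0.0012,0,0,0,6.9,-1]

```text
time: 10.75
tool_pos: [0.4211, -0.238, 0.0692]
tcp_rot: [2.505, 1.895, 0.001]
wrist_force: [-0.9, -4.2, 1.8]
width: 0.001
grip_force: 2.1
```

>>> jog_arm:
  deltas: [0.0025,-0.0004,0,0,0,1.4,-1,0.005,-0.0007,0,0,0,2.9,-1,0.0075,-0.001,0,0,0,4.3,-1,0.01,-0.0012,0,0,0,5.7,-1]

```text
time: 11.15
tool_pos: [0.4226, -0.2279, 0.069]
tcp_rot: [2.596, 1.768, 0.001]
wrist_force: [0.6, -4.7, 1.9]
width: -0.002
grip_force: 2.1
```

```bash
cat > st.py <<'E'
from h import *
s=readout.read_state(); M=R.from_rotvec(s["tcp_rot"]).as_matrix()
x=M[:2,0]; v=s["tool_pos"][:2]-AX; F=s["wrist_force"]
yaw=np.arctan2(x[1],x[0]); 
# contact point on finger face estimate of post angle
import math
best=min(np.linspace(-.1,1.2,2601),key=lambda th:np.linalg.norm(finger(th)[0][:2]-s["tool_pos"][:2]))
print("th~",best,"yaw th",PHI0-np.pi/2-yaw,"radial err",np.linalg.norm(finger(best)[0][:2]-s["tool_pos"][:2]),"Fx tool",M.T@F)
c=read_camera("top"); im=c["color"][:,:,:].astype(int)
u,w=proj(c,[.4253,-.3456,.03]);print("pin px",u,w)
cv2.imwrite("pics/last_pin.png",c["color"])
E
python3 st.py
```

```text
th~ 0.2155 yaw th 0.21792009296744075 radial err 0.0012778155579989418 Fx tool [-4.1751  2.2991 -1.8829]
pin px 346.4657856853902 214.1979220714076
```

>>> jog_arm:
  deltas: [0.0025,-0.0004,0,0,0,1.4,-1,0.005,-0.0007,0,0,0,2.9,-1]

```text
time: 11.4
tool_pos: [0.4231, -0.2228, 0.0686]
tcp_rot: [-2.64, -1.702, 0.001]
wrist_force: [-0.0, -4.3, 1.3]
width: 0.002
grip_force: 2.1
```

>>> jog_arm:
  deltas: [0.0025,-0.0004,0,0,0,1.4,-1,0.005,-0.0007,0,0,0,2.9,-1]

```text
time: 11.6
tool_pos: [0.4245, -0.2179, 0.0686]
tcp_rot: [-2.682, -1.635, 0.001]
wrist_force: [-0.2, -4.5, 1.5]
width: -0.003
grip_force: 2.0
```

>>> jog_arm:
  deltas: [0.0025,-0.0004,0,0,0,1.4,-1,0.005,-0.0007,0,0,0,2.9,-1]

```text
time: 11.8
tool_pos: [0.4262, -0.2131, 0.0686]
tcp_rot: [-2.723, -1.566, 0.001]
wrist_force: [0.0, -4.7, 0.2]
width: 0.001
grip_force: 2.1
```

>>> jog_arm:
  deltas: [0.0025,-0.0004,0,0,0,1.4,-1,0.005,-0.0007,0,0,0,2.9,-1]

```text
time: 12.0
tool_pos: [0.4281, -0.2085, 0.0686]
tcp_rot: [-2.762, -1.497, 0.001]
wrist_force: [-0.3, -4.6, -1.0]
width: 0.0
grip_force: 2.0
```

>>> jog_arm:
  deltas: [0.0025,-0.0004,0,0,0,1.4,-1,0.005,-0.0007,0,0,0,2.9,-1]

```text
time: 12.2
tool_pos: [0.4303, -0.2039, 0.0687]
tcp_rot: [-2.799, -1.427, 0.001]
wrist_force: [-1.2, -5.4, -0.3]
width: 0.001
grip_force: 2.0
```

>>> jog_arm:
  deltas: [0.0025,-0.0004,0,0,0,1.4,-1,0.005,-0.0007,0,0,0,2.9,-1]

```text
time: 12.4
tool_pos: [0.4327, -0.1994, 0.0686]
tcp_rot: [-2.834, -1.355, 0.001]
wrist_force: [0.2, -4.8, -0.7]
width: 0.0
grip_force: 2.0
```

```bash
python3 st.py
```

```text
th~ 0.5175000000000001 yaw th 0.5214848281352361 radial err 0.0006651958387426006 Fx tool [-3.6405  3.2005  0.6687]
pin px 346.4657856853902 214.1979220714076
```

>>> jog_arm:
  deltas: [0.0025,-0.0004,0,0,0,1.4,-1,0.005,-0.0007,0,0,0,2.9,-1]

```text
time: 12.65
tool_pos: [0.4349, -0.195, 0.0686]
tcp_rot: [-2.867, -1.283, 0.002]
wrist_force: [-0.3, -4.1, -0.4]
width: -0.0
grip_force: 2.0
```

>>> jog_arm:
  deltas: [0.0025,-0.0004,0,0,0,1.4,-1,0.005,-0.0007,0,0,0,2.9,-1]

```text
time: 12.85
tool_pos: [0.4378, -0.1907, 0.0686]
tcp_rot: [-2.898, -1.21, 0.001]
wrist_force: [-1.5, -3.8, -0.7]
width: 0.0
grip_force: 1.3
```

>>> jog_arm:
  deltas: [0.0025,-0.0004,0,0,0,1.4,-1,0.005,-0.0007,0,0,0,2.9,-1]

```text
time: 13.05
tool_pos: [0.4411, -0.1864, 0.0686]
tcp_rot: [-2.928, -1.136, 0.0]
wrist_force: [-1.1, -1.2, -1.8]
width: 0.001
grip_force: 0.8
```

The force fell to about 1.6 N, so I'll hold and look.

>>> jog_arm:
  deltas: [0,0,0,0,0,0,-1,0,0,0,0,0,0,-1]

```text
time: 13.25
tool_pos: [0.4413, -0.1865, 0.0688]
tcp_rot: [-2.927, -1.139, -0.0]
wrist_force: [-0.3, -0.0, -0.5]
width: 0.002
grip_force: 0.0
```

```bash
python3 st.py; python3 - <<'E'
from h import *
a=read_camera("side"); t=read_camera("top"); w=read_camera("wrist")
f=lambda c,x,y,W,H,k:cv2.resize(c["color"][y:y+H,x:x+W],(W*k,H*k),interpolation=cv2.INTER_CUBIC)
A=f(a,145,170,80,60,5); B=cv2.resize(w["color"],(400,300),interpolation=cv2.INTER_AREA); 
o0=cv2.resize(cv2.imread("pics/side0.png"),(512,384),interpolation=cv2.INTER_AREA)[180:210,150:180]
n=a["color"][180:210,150:180]
C=np.hstack([cv2.resize(q,(300,300),interpolation=cv2.INTER_CUBIC) for q in(o0,n)])
C=np.hstack([C,np.zeros((300,200,3),np.uint8)])
cv2.imwrite("pics/c1.png",np.vstack([np.hstack([A,B]),C]))
E
```

```text
th~ 0.6725 yaw th 0.6712051197535719 radial err 0.0006060173704444268 Fx tool [-0.2421 -0.1908  0.539 ]
pin px 346.4657856853902 214.1979220714076
```

View pics/c1.png

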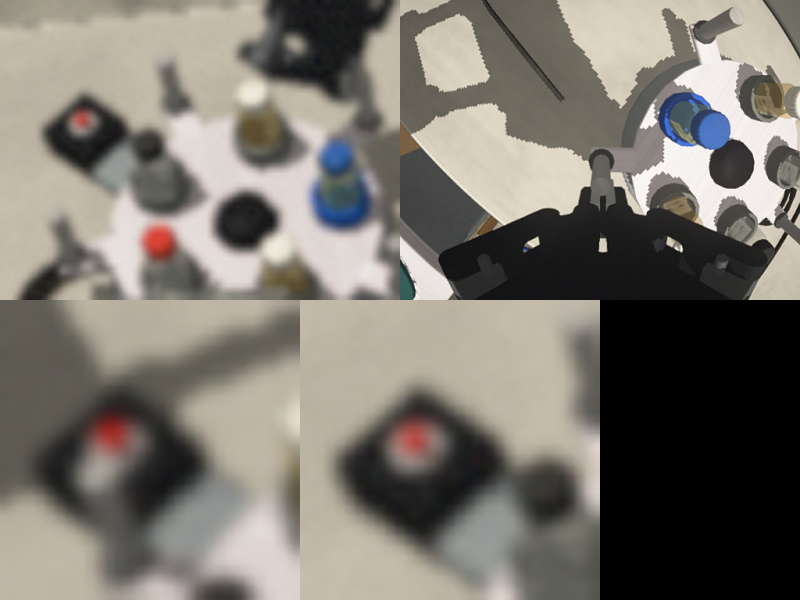

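The side crop shows the pin's red top now centred in its white ring at (413,440), lower than before. The wrist view shows the vial still in its cup. I'll check the plate angle from the cap, at (311,130) in the inset.

```bash
python3 - <<'E'
from h import *
from collections import OrderedDict
w=read_camera("wrist"); k=.78125
hsv=lambda c:cv2.cvtColor(c["color"],cv2.COLOR_BGR2HSV)
cap=at_z(w,311/k,130/k,.094,True); hub=at_z(w,332/k,163/k,.042,True)
d=cap[:2]-AX; print(cap,hub,"R",np.hypot(*d),"theta",np.radians(135)-np.arctan2(d[1],d[0]))
post=at_z(w,202/k,160/k,.043,True); d=post[:2]-AX; print("post foot",np.hypot(*d),PHI0-np.arctan2(d[1],d[0]))
# pin height: red centroid in side/top now vs predicted for raised/sunk
s=read_camera("side")
for nm,im in(("now",s["color"]),("start",cv2.resize(cv2.imread("pics/side0.png"),(512,384),interpolation=cv2.INTER_AREA))):
    roi=im[180:210,145:180].astype(int); m=np.clip(roi[...,2]-np.maximum(roi[...,0],roi[...,1])-25,0,None); y,x=np.mgrid[180:210,145:180]; print(nm,(m*x).sum()/m.sum(),(m*y).sum()/m.sum(),m.sum())
print(proj(s,[.4253,-.3456,.0325]),proj(s,[.4253,-.3456,.0275]))
E
```

```text
[ 0.5128 -0.19    0.094 ] [ 0.5209 -0.2485  0.042 ] R 0.05915829265308973 theta 0.6549698788042349
post foot 0.09970286430022829 0.7084749414311999
now 160.86021505376345 193.3483870967742 465
start 160.65798611111111 192.91319444444446 576
(np.float64(160.82858628461585), np.float64(193.11849047210814)) (np.float64(161.1543784021298), np.float64(194.07171538350025))
```

The pin's red blob moved down and shrank by about the amount a 5 mm drop would give, and the post has run about 3.5 mm ahead of the finger. I'll touch up to it very gently to confirm it is hard home.

>>> jog_arm:
  deltas: [0.001,-0.0002,0,0,0,0.6,-1,0.002,-0.0003,0,0,0,1.1,-1,0.002,-0.0003,0,0,0,1.1,-1]

```text
time: 13.85
tool_pos: [0.4427, -0.1855, 0.0689]
tcp_rot: [2.939, 1.111, 0.0]
wrist_force: [-0.3, 0.7, 0.2]
width: 0.003
grip_force: 0.0
```

>>> jog_arm:
  deltas: [0.0005,0,0,0,0,0.3,-1,0.0005,0,0,0,0,0.3,-1]

```text
time: 14.05
tool_pos: [0.443, -0.1852, 0.0689]
tcp_rot: [-2.941, -1.103, -0.0]
wrist_force: [0.2, 0.1, -0.2]
width: -0.001
grip_force: 0.0
```

>>> jog_arm:
  deltas: [0.0005,0,0,0,0,0.3,-1,0.0005,0,0,0,0,0.3,-1]

```text
time: 14.25
tool_pos: [0.4434, -0.1849, 0.0689]
tcp_rot: [2.944, 1.096, 0.0]
wrist_force: [0.7, 0.5, 1.0]
width: 0.0
grip_force: 0.0
```

>>> jog_arm:
  deltas: [0.0005,0,0,0,0,0.3,-1,0.0005,0,0,0,0,0.3,-1]

```text
time: 14.45
tool_pos: [0.4438, -0.1845, 0.0689]
tcp_rot: [-2.947, -1.088, -0.0]
wrist_force: [0.1, -0.6, -0.6]
width: -0.002
grip_force: 0.0
```

>>> jog_arm:
  deltas: [0.0005,0,0,0,0,0.3,-1,0.0005,0,0,0,0,0.3,-1]

```text
time: 14.65
tool_pos: [0.4442, -0.1842, 0.0689]
tcp_rot: [2.95, 1.08, 0.0]
wrist_force: [0.3, -0.4, -0.6]
width: -0.001
grip_force: 0.0
```

>>> jog_arm:
  deltas: [0.0005,0,0,0,0,0.3,-1,0.0005,0,0,0,0,0.3,-1]

```text
time: 14.85
tool_pos: [0.4445, -0.1839, 0.0689]
tcp_rot: [2.953, 1.072, 0.0]
wrist_force: [-0.5, -0.2, -0.5]
width: -0.001
grip_force: 0.0
```

>>> jog_arm:
  deltas: [0.0003,0,0,0,0,0.2,-1,0.0005,0,0,0,0,0.3,-1,0.0005,0,0,0,0,0.3,-1]

```text
time: 15.15
tool_pos: [0.4449, -0.1836, 0.0689]
tcp_rot: [-2.956, -1.065, -0.0]
wrist_force: [0.3, 0.5, 0.1]
width: 0.001
grip_force: 0.0
```

>>> jog_arm:
  deltas: [0.0003,0,0,0,0,0.2,-1,0.0005,0,0,0,0,0.3,-1,0.0005,0,0,0,0,0.3,-1]

```text
time: 15.45
tool_pos: [0.4452, -0.1833, 0.0688]
tcp_rot: [-2.958, -1.057, 0.0]
wrist_force: [-0.9, 0.7, 0.2]
width: 0.002
grip_force: 0.3
```

The post ran more than 5 mm on by itself, which fits the pawl's draw to the wall. I'll retreat and check.

>>> jog_arm:
  deltas: [-0.008,0,0,0,0,0,-1,-0.016,0,0,0,0,0,-1,-0.018,0,-0.02,0,0,0,-1,-0.018,0,-0.06,0,0,0,-1,-0.018,0,-0.1,0,0,0,-1,-0.018,0,-0.13,0,0,0,-1,-0.018,0,-0.13,0,0,0,-1]

```text
time: 16.15
tool_pos: [0.434, -0.1968, 0.2044]
tcp_rot: [2.952, 1.054, 0.011]
wrist_force: [0.3, -0.5, -1.1]
width: 0.004
grip_force: 0.0
```

```bash
python3 - <<'E'
from h import *
s=read_camera("side"); w=read_camera("wrist"); t=read_camera("top")
for nm,c,r in(("side",s,(180,210,145,180)),("top",t,(205,225,337,357))):
  for tag,im in(("now",c["color"]),("start",cv2.resize(cv2.imread(f"pics/{nm}0.png"),(512,384),interpolation=cv2.INTER_AREA))):
    a,b,x0,x1=r; roi=im[a:b,x0:x1].astype(int); m=np.clip(roi[...,2]-np.maximum(roi[...,0],roi[...,1])-25,0,None); y,x=np.mgrid[a:b,x0:x1]; print(nm,tag,(m*x).sum()/m.sum(),(m*y).sum()/m.sum(),m.sum())
f=lambda c,x,y,W,H,k:cv2.resize(c["color"][y:y+H,x:x+W],(W*k,H*k),interpolation=cv2.INTER_CUBIC)
A=f(s,145,165,90,90,4); W=w["color"]
print(readout.read_state()["tool_pos"],readout.read_state()["wrist_force"])
im=cv2.resize(W,(440,330),interpolation=cv2.INTER_AREA); B=np.zeros((360,440,3),np.uint8); B[:330]=im
T=f(t,120,140,266,80,3)[:, :800-2]; 
T=np.hstack([T,np.zeros((240,800-T.shape[1],3),np.uint8)])
cv2.imwrite("pics/c2.png",np.vstack([np.hstack([A,B]),T]))
E
```

```text
side now 160.84368308351176 193.5289079229122 467
side start 160.65798611111111 192.91319444444446 576
top now nan nan 0
top start 346.8956834532374 214.07194244604315 278
[ 0.4305 -0.1947  0.1982] [-0.214  -0.4048  0.5334]<stdin>:5: RuntimeWarning: invalid value encountered in scalar divide
```

View pics/c2.png

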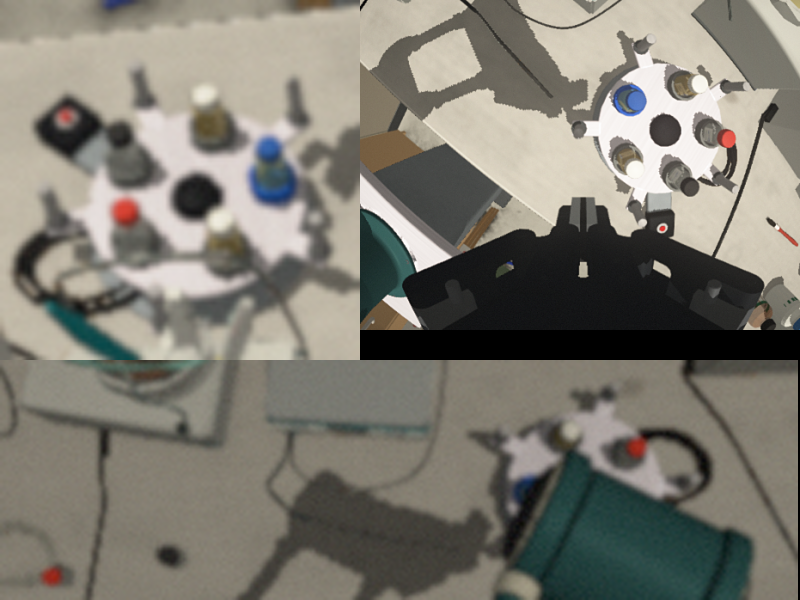

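The vial stands upright in the blue cup, and the tell-tale pin is sunk concentrically in its ring at (662,228). The red and black vials are untouched at (52,575) and (168,555), and the gripper is clear.

```bash
python3 -c "
from h import *
print(finish_job())"
```

```text
the job is handed in; nothing more can be done
None
```

I've handed the job in, but no verdict came back: the blue-capped vial is upright on the cup floor, the plate went clockwise (about 0.7 rad) into its next detent with the pin sunk in the camera views, readings while pushing stayed near 5 N, and nothing else was moved.

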